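Hold back the belt tensioner of the shell lap

TASK

The shell-grinding lap needs a new drive belt: swing the hasp off the staple of the belt cover and open the cover fully, so that it stays up. Then push the sprung tensioner arm in the bay back past the click of its pawl and finish while still holding it there with the gripper, a little beyond the click and off the pawl, because only then is there slack enough for me to slip the belt on. Do not shift the other things on the bench.

Things in the scene. Friction and masses are not known exactly. Their poses are not given: they have to be found in the camera images.
- lap: grey flat lap (shell grinder) fixed to the bench, 250 x 460 mm, case top 130 mm high. Origin: centre of its underside; x towards its back, y along its length towards the splash pan with the steel lap disc (pan centre y +122 mm, rim 172 mm high), z up. The belt bay is the other half (y -222 to -8 mm, x -117 to +117 mm inside), under the cover; its deck is 60 mm high.
- hasp (a joint): slotted steel strap 34 mm wide, hinged on the case's end wall at y -240, z 100 mm of the lap (axis along x). 0: upright, slot over the staple that sticks out of the cover's edge, blocking the cover; grows as its top swings away from the case (-y); 2.9: hanging down. Light, slightly stiff hinge: up to about 0.4 rad it stays where left, beyond 0.6 it falls by itself to about 2.4.
- hasp_tab (a point): middle of the rolled upper edge of the hasp's thumb tab: a 10 mm thick roll, 34 mm long along the lap's x, 69 mm from the hasp's hinge. The 5 mm tab below it leans outwards. With the hasp closed it lies at y -258, z 167 mm of the lap, 32 mm above the cover's top and just outside its edge, 64 mm clear of the cover's handle, so that a shut gripper fits between.
- lid (a joint): belt cover of the bay, a flat 250 x 226 mm sheet steel lid of about 0.5 kg, top 135 mm high. 0: shut; grows as the edge at the hasp's side lifts; 1.9 rad: wide open on its stop, leaning over the pan, where it stays by its weight once past upright (1.57); before that it falls shut.
- lid_handle (a point): middle of the cover's handle: round steel bar, 10 mm thick, 110 mm long along the lap's x, 45 mm above the cover (at y -184, z 180 mm of the lap when shut, that is 180 mm along the cover from its hinge line). The cover's edge is 54 mm beyond the bar. Moves with the cover.
- lid_hinge (a point): point on the cover's hinge line (along the lap's x), at x 0, y -4, z 133 mm of the lap.
- tensioner (a joint): sprung tensioner arm in the bay, flat, swinging in the level plane about an upright pivot, clockwise seen from above as the value grows. 0: sprung out against its stop pin; 0.65: pushed back to the other pin. The spring needs about 6 N at the lug at first and 10 N at 0.55. The pawl clicks in at about 0.44 rad; let go after that, the arm springs back onto the pawl at about 0.385.
- tens_pivot (a point): point above the tensioner's pivot, at x -60, y -60, z 110 mm of the lap. The idler pulley (36 mm wide, top 109 mm high) sits on the arm 64 mm from the pivot; the motor pulley (48 mm, top 90 mm high) at x 72, y -150 mm.
- tens_lug (a point): centre of the thumb lug at the end of the tensioner arm: upright steel plate, 30 mm long along the arm, 6 mm thick across it, 115 mm from the pivot; its top is 122 mm high, this point 110 mm, the arm's top below it 84 mm. At rest it lies at about x -10, y -164 mm of the lap, pushed back at x -70, y -175. Push on its face towards the lap's +x, moving it to -x.
- pawl (a joint): spring pawl, a 37 mm steel finger riding on the cam of the tensioner's hub. About 0 (under 0.08) while it rides on the cam; 0.1 or more when it has dropped behind the tooth (the click).
- teacup: white teacup, 72 mm wide, 52 mm high, beyond the hasp's end of the lap; origin under its centre. Leave alone.
- shell_big: pearl oyster shell, 115 mm wide, 28 mm high, near the hasp's end of the lap; origin under its centre. Leave alone.
- graver: hand tool with wooden handle, 180 mm long, lying in front of the lap. Leave alone.
- shell_small: shell, 100 mm wide, 24 mm high; origin under its centre. Leave alone.
- teapot: black teapot, 110 mm wide, 104 mm high; origin under its centre. Leave alone.
- glue_jar: amber glass jar, 68 mm wide, 90 mm high; origin under its centre. Leave alone.
- panel: square wooden panel with a turned ring, 210 x 210 x 20 mm, lying flat left of the lap; origin under its centre. Leave alone.

How it is judged:
By the outcome, as a careful person would: the job done as asked, in the order asked, and still so for the second after the job is handed in, while the arm keeps its last pose, push and grip.
It also fails if it takes over 58 s, if anything falls off the work surface, if the arm or the gripper's body presses on something with over 40 N, if the wrist force passes 120 N, or if a joint passes its speed limit or range.

ROBOT

A 7-joint arm with a two-finger parallel gripper is mounted at the origin on the work surface. World frame = base frame: x ahead of the robot, y to its left, z up, the work surface at z = 0. Lengths are in m, angles in rad, forces in N, time in s.
With the tool pointing down it reaches from about 0.4 to 0.85 m from the base axis. Payload 4.5 kg.
Tool frame: the origin (TCP) lies midway between the tips of the shut fingers; the grasp point (between the pads) lies r.grip_point_offset behind it (r.grip_point_offset is the distance from the TCP to the grasp point, in m); z points along the fingers, y is the line along which they close (so a half turn about z gives the same grasp; the last joint's range is limited). The gripper opens to 88 mm and grips with 3 to 60 N. Pads are 18 mm wide; open, the fingers measure 123 mm over their backs; the gripper's body (75 mm by 187 mm) begins 45 mm behind the grasp point.
Start: joints at [1.263, 0.689, -0.195, 1.565, 0.157, 0.902, -0.215], TCP at [0.21, -0.589, 0.239] pointing down, gripper open.
Joint ranges: [-3.01, 3.01], [-0.46, 2.08], [-1.47, 1.51], [0.13, 2.56], [-1, 4.14], [0.04, 2.09], [-2.66, 2.66]. Speed limits (rad/s): [2.57, 2.57, 3.14, 3.14, 3.14, 3.14, 3.14].

INTERFACE

Orientations are given as a unit quaternion [x, y, z, w].
In Python, from plant import r gives the robot as it stands.
- The arm moves only by the shell command python3 -m jog 'ROWS' [FORCE]. ROWS is JSON, a list of rows, each an object of numbers: "wx", "wy", "wz": the turn, a rotation vector about the world's x, y, z as a fraction of full scale; "dx", "dy", "dz": the shift along the world's x, y, z as a fraction of full scale; "hand": the closure, from 0 (fully open) to 1 (shut). In form: [{"wx": .., "wy": .., "wz": .., "dx": .., "dy": .., "dz": .., "hand": ..}, ...]. A call has 1 to 5 rows; each row shifts and turns the commanded pose from where the row before left it; what a row does not reach is not made up. Full scale, the value 1, is 0.25 m for a shift and 2 rad for a turn. A row lasts 1/12 s, in which the tool goes at most 41.7 mm and 7.16 degrees, less where a joint would pass 70% of its speed; a pose out of reach is approached as far as the arm can. A call with a number of a shift or a turn outside -1 to 1 is refused whole. A call with a gripper value outside its range is refused whole. The fingers move at their own pace and stop on an object; FORCE is the grip in N (left out, the last holds). Time passes only in rows, so rows that do not move let the fingers close. It gives the time, the measured TCP pose, the force, the opening and the grip force at its end, in the units of the state.
- r.get_state(): the state, without advancing time (a new reading comes with each control period).
- r.snapshot(name): name is "scene" or "side" or "wrist"; returns the picture (420x560x3 uint8, red, green, blue); there is no depth.
- r.camera_info(name): a dict with "mtx" (3x3 intrinsics, pixels), "R" (3x3) and "t" (3): a world point X has camera coordinates R X + t. Camera axes: x right, y down, z forward; pixel columns grow to the right and rows downward; lengths in m; the calibration is good to about 2 mm. The wrist camera is an equidistant fisheye: a pixel r from the principal point sees the ray r / f radians off the axis. A picture is of the moment at which its call begins: read the wrist's pose just before it. camera_info takes no time and is no camera call; for the wrist camera it gives the pose at the moment of the call.
- r.finish_job(): hands the job in; it is judged then, once.
Trained networks look in the newest picture that a camera, given by its name, has taken for a name from the list of things; names that differ only in an ending like _2 or _b are one class to them, and where a whole thing is asked for, a point or a joint stands for the part that bears it (a point fixed in the world has none). Each returns a list of dicts, best first, with "p" (0 to 1); they miss things now and then, are a little off and sometimes report something else, mostly with a low value. They report only what shows in the picture. A call takes as long as a camera call.
- r.search_frame(camera, query): "bbox" ([left, top, right, bottom] in pixels, round what is visible of it).
- r.masks_of(camera, query): "region" (420x560 bool, what is visible of it) and "bbox" ([left, top, right, bottom] in pixels, round what is visible of it).
The state is a dict: "clock": time; "q": joint angles; "qd": joint speeds; "joint_torque": joint torques, N m; "tool_pos": TCP position; "eef_rot": TCP orientation; "contact_force": force on the tool from outside, world axes, zero at the start; "moment": the same for the moment, N m; "opening": opening from 0.0 (shut) to 1.0 (fully open); "finger_force": force on a finger pad.
Only numpy, scipy, OpenCV 4.12 (cv2) and the standard library are available. Lean on these libraries where they do the work, as an engineer would, in place of code of your own. Each camera call takes 0.05 s, during which the arm holds its last target. There are 200 camera calls.

## Working session

There is one attempt and no reset: what is moved stays moved. The work goes in short steps, Python scripts to look and compute and a shell command to move; the robot and the scene stay as the last step left them, time stands still between calls to the robot, and variables do not carry over. Pictures are saved under pics/ and viewed, at most 10 in all, crops included, and the job is handed in when it is done.

```bash
ls; mkdir -p pics
cat > h.py <<'E'
import numpy as np,cv2
from plant import r
def info(c):
    i=r.camera_info(c);return np.array(i["mtx"]),np.array(i["R"]),np.array(i["t"])
def ray(c,u,v):
    K,R,t=info(c)
    d=np.array([(u-K[0,2])/K[0,0],(v-K[1,2])/K[1,1],1.])
    return -R.T@t,R.T@d
def at_z(c,u,v,z):
    o,d=ray(c,u,v);return o+d*(z-o[2])/d[2]
def tri(a,b):
    (o1,d1),(o2,d2)=a,b
    s=np.linalg.lstsq(np.c_[d1,-d2],o2-o1,rcond=None)[0]
    p,q=o1+s[0]*d1,o2+s[1]*d2
    return (p+q)/2,np.linalg.norm(p-q)
def proj(c,X):
    K,R,t=info(c);x=K@(R@np.array(X)+t);return x[:2]/x[2]
E
python3 - <<'E'
from h import *
for c in("scene","side"):
    im=r.snapshot(c);cv2.imwrite(f"pics/{c}0.png",im[:,:,::-1])
    K,R,t=info(c);print(c,(-R.T@t).round(3),K[0,0])
    for n in["lap","hasp","hasp_tab","lid","lid_handle","lid_hinge","teacup","shell_big","graver","shell_small","teapot","glue_jar","panel"]:
        try:
            d=r.search_frame(c,n);print(n,[(np.round(x["bbox"]).tolist(),round(x["p"],2)) for x in d[:2]])
        except Exception as e:print(n,e)
s=r.get_state();print(s["clock"],s["eef_rot"],s["contact_force"],r.grip_point_offset)
E
```

```text
pics
scene [ 0.959 -0.787  1.131] 400.55256647875854
lap [([232.0, 149.0, 377.0, 277.0], 0.75)]
hasp [([237.0, 182.0, 333.0, 258.0], 0.75)]
hasp_tab [([253.0, 231.0, 264.0, 248.0], 0.64)]
lid [([237.0, 181.0, 334.0, 257.0], 0.95)]
lid_handle [([233.0, 185.0, 333.0, 259.0], 0.82)]
lid_hinge [([237.0, 149.0, 376.0, 277.0], 0.98)]
teacup [([207.0, 286.0, 230.0, 308.0], 0.75)]
shell_big [([193.0, 246.0, 228.0, 272.0], 0.64), ([239.0, 182.0, 335.0, 257.0], 0.17)]
graver []
shell_small [([160.0, 273.0, 197.0, 302.0], 0.77)]
teapot [([138.0, 342.0, 181.0, 386.0], 0.96)]
glue_jar [([200.0, 336.0, 227.0, 371.0], 0.78), ([288.0, 115.0, 356.0, 152.0], 0.26)]
panel [([289.0, 117.0, 355.0, 155.0], 0.75), ([232.0, 149.0, 376.0, 278.0], 0.72)]
side [-0.104  0.602  1.022] 402.8033742155367
lap [([138.0, 155.0, 316.0, 294.0], 0.87), ([291.0, 163.0, 299.0, 179.0], 0.42)]
hasp [([290.0, 163.0, 301.0, 177.0], 0.41)]
hasp_tab [([334.0, 128.0, 352.0, 159.0], 0.64)]
lid [([213.0, 154.0, 317.0, 231.0], 0.94), ([370.0, 128.0, 399.0, 162.0], 0.59)]
lid_handle [([324.0, 205.0, 359.0, 236.0], 0.63), ([211.0, 154.0, 315.0, 231.0], 0.57)]
lid_hinge [([204.0, 263.0, 255.0, 302.0], 0.66), ([141.0, 156.0, 318.0, 289.0], 0.59)]
teacup [([328.0, 168.0, 348.0, 187.0], 0.61)]
shell_big [([324.0, 202.0, 361.0, 230.0], 0.65)]
graver [([203.0, 262.0, 255.0, 299.0], 0.56)]
shell_small [([359.0, 192.0, 388.0, 214.0], 0.72)]
teapot [([366.0, 130.0, 398.0, 160.0], 0.85), ([323.0, 206.0, 359.0, 236.0], 0.25)]
glue_jar [([336.0, 130.0, 356.0, 159.0], 0.62), ([138.0, 156.0, 314.0, 294.0], 0.26)]
panel [([66.0, 310.0, 185.0, 420.0], 0.96), ([142.0, 153.0, 316.0, 291.0], 0.66)]
1.4 [9.85428866e-01 1.70088057e-01 1.85094493e-05 4.76943388e-05] [0.42899224 0.82398962 0.61785719] 0.0187
```

Run:
```python
import cv2
for c,(x0,y0,x1,y1) in(("scene",(180,130,390,290)),("side",(130,145,340,305))):
    im=cv2.imread(f"pics/{c}0.png");cv2.imwrite(f"pics/{c}0c.png",cv2.resize(im[y0:y1,x0:x1],(780,594),interpolation=cv2.INTER_CUBIC))
```

```text
(no output)
```

View pics/scene0c.png

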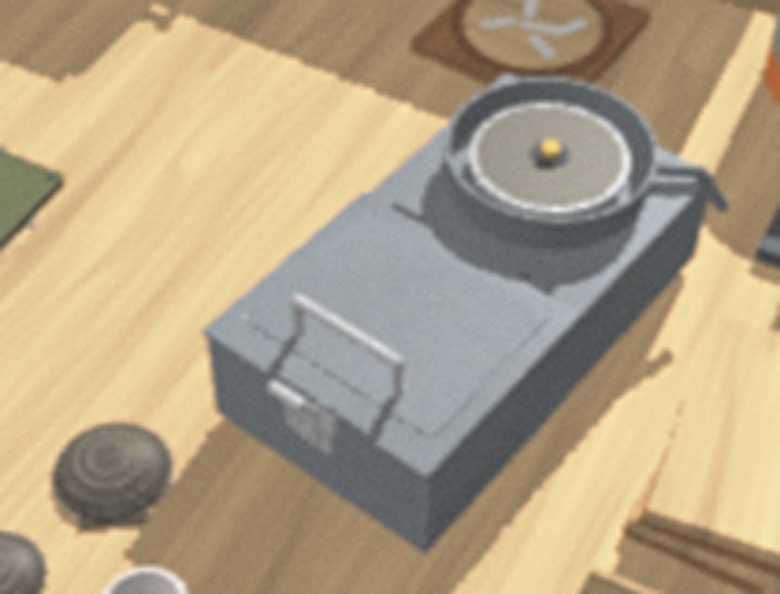

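View pics/side0c.png

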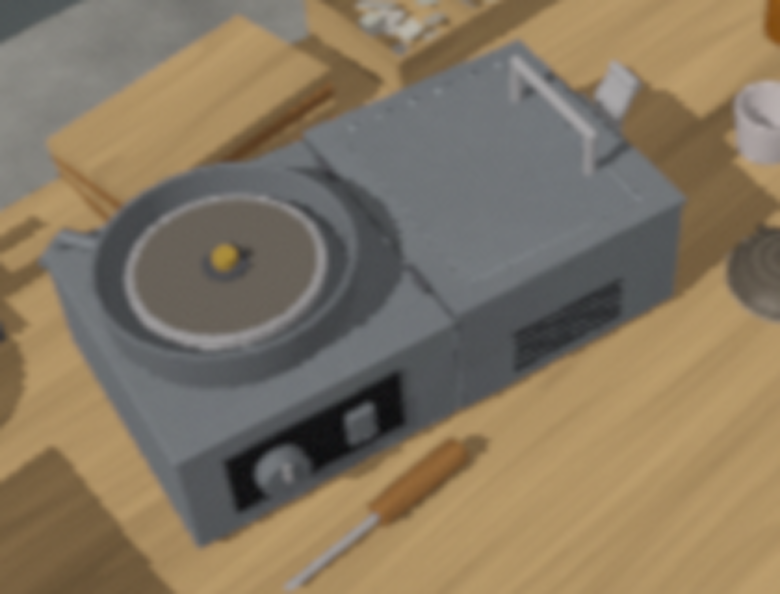

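The scene view shows the closed hasp (tab near crop 285,392) and the handle (297,300 to 400,362). The side view shows the handle at 515,62 to 592,135 and the tab near 620,75. I'll fit the lap pose from corners and handle ends.

```bash
cat >> h.py <<'E'
import json,os
if os.path.exists("lap.json"): LX,LY,LW=json.load(open("lap.json"))
def L2w(p,l=None):
    x,y,w=l if l is not None else (LX,LY,LW)
    c,s=np.cos(w),np.sin(w);return np.array([x+c*p[0]-s*p[1],y+s*p[0]+c*p[1],p[2]])
def w2L(P):
    c,s=np.cos(LW),np.sin(LW);a,b=P[0]-LX,P[1]-LY;return np.array([c*a+s*b,-s*a+c*b,P[2]])
E
python3 - <<'E'
from h import *
from scipy.optimize import least_squares
k=210/780
obs=[("scene",207,331,-.125,-.23,.135),("scene",428,475,.125,-.23,.135),("scene",427,550,.125,-.23,0),("scene",297,300,-.055,-.184,.18),("scene",400,362,.055,-.184,.18),("scene",285,392,0,-.258,.167),
("side",180,462,-.125,.23,.13),("side",203,545,-.125,.23,0),("side",683,203,-.125,-.23,.135),("side",517,42,.125,-.23,.135),("side",515,62,.055,-.184,.18),("side",592,135,-.055,-.184,.18),("side",620,72,0,-.258,.167)]
off={"scene":(180,130),"side":(130,145)}
C={c:info(c) for c in off}
def res(l):
    o=[]
    for c,u,v,*p in obs:
        K,R,t=C[c];x=K@(R@L2w(p,l)+t);o+=[x[0]/x[2]-off[c][0]-u*k,x[1]/x[2]-off[c][1]-v*k]
    return np.array(o)
best=min((least_squares(res,[.5,-.3,w],loss="soft_l1") for w in(-2,-1,0,1,2,3)),key=lambda s:s.cost)
print(best.x,best.cost);print(res(best.x).reshape(-1,2).round(1).tolist())
json.dump(best.x.tolist(),open("lap.json","w"))
import h; h.LX,h.LY,h.LW=best.x
for n,p in dict(tab=(0,-.258,.167),handle=(0,-.184,.18),hinge=(0,-.004,.133),piv=(-.06,-.06,.11),lug=(-.01,-.164,.11),lugb=(-.07,-.175,.11)).items():print(n,L2w(p,best.x).round(3))
def at(c,b,z):
    return at_z(c,(b[0]+b[2])/2,(b[1]+b[3])/2,z)
print("cup",w2L(at("scene",(207,286,230,308),.026)),"shell",w2L(at("scene",(193,246,228,272),.014)),"shell2",w2L(at("scene",(160,273,197,302),.012)))
E
```

```text
[ 0.58809018  0.10227759 -0.18330268] 11.155760622985483
[[-0.9, -1.3], [0.4, -1.0], [-0.5, 2.8], [-0.4, -0.4], [-0.9, -0.4], [1.0, 0.2], [-1.5, -0.1], [0.1, 3.4], [0.1, -1.9], [-0.4, -1.5], [0.3, -1.0], [-0.3, -1.3], [0.6, 0.2]]
tab [ 0.541 -0.151  0.167]
handle [ 0.555 -0.079  0.18 ]
hinge [0.587 0.098 0.133]
piv [0.518 0.054 0.11 ]
lug [ 0.548 -0.057  0.11 ]
lugb [ 0.487 -0.057  0.11 ]
cup [-0.01444183 -0.43728617  0.026     ] shell [-0.14314205 -0.34662747  0.014     ] shell2 [-0.14568681 -0.48868619  0.012     ]
```

```bash
cat >> h.py <<'E'
from scipy.spatial.transform import Rotation as Ro
def st():
    s=r.get_state();R=Ro.from_quat(s["eef_rot"]).as_matrix()
    c,q=np.cos(LW),np.sin(LW);M=np.array([[c,q,0],[-q,c,0],[0,0,1]])
    print("t%.2f"%s["clock"],"tcp",np.round(s["tool_pos"],4),"lap",w2L(s["tool_pos"]).round(4),"tz_lap",(M@R[:,2]).round(3),"ty_lap",(M@R[:,1]).round(3),"F_lap",(M@np.array(s["contact_force"])).round(1),"op %.3f ff"%s["opening"],np.round(s["finger_force"],1))
    return s,R
def go(target_lap):
    s=r.get_state();d=L2w(target_lap)-np.array(s["tool_pos"]);print("need d/0.25:",(d/.25).round(3),"m",d.round(3))
E
python3 - <<'E'
from h import *
from scipy.optimize import least_squares
k=210/780
obs=[("scene",207,331,-.125,-.23,.135),("scene",428,475,.125,-.23,.135),("scene",297,300,-.055,-.184,.18),("scene",400,362,.055,-.184,.18),("scene",285,392,0,-.258,.167),
("side",180,462,-.125,.23,.13),("side",683,203,-.125,-.23,.135),("side",517,42,.125,-.23,.135),("side",515,62,.055,-.184,.18),("side",592,135,-.055,-.184,.18),("side",620,72,0,-.258,.167)]
off={"scene":(180,130),"side":(130,145)}
C={c:info(c) for c in off}
def res(l):
    o=[]
    for c,u,v,*p in obs:
        K,R,t=C[c];x=K@(R@L2w(p,l)+t);o+=[x[0]/x[2]-off[c][0]-u*k,x[1]/x[2]-off[c][1]-v*k]
    return np.array(o)
b=least_squares(res,[.588,.102,-.18]);print(b.x,b.cost,res(b.x).reshape(-1,2).round(1).tolist())
json.dump(b.x.tolist(),open("lap.json","w"))
E
python3 - <<'E'
from h import *
st();go((0,-.221,.25))
print([n for n in dir(r) if n[0]!='_'])
E
```

```text
[ 0.58677704  0.10252365 -0.17952093] 8.153758267581113 [[-1.1, -1.3], [0.3, -1.1], [-0.5, -0.4], [-1.0, -0.5], [0.9, 0.1], [-1.0, 0.4], [0.3, -1.8], [-0.5, -1.3], [0.4, -0.9], [-0.2, -1.2], [0.6, 0.2]]
t1.40 tcp [ 0.2095 -0.5889  0.2388] lap [-0.2477 -0.7476  0.2388] tz_lap [ 0. -0. -1.] ty_lap [ 0.498 -0.867  0.   ] F_lap [0.3 0.9 0.6] op 1.002 ff 0.0
need d/0.25: [1.351 1.896 0.045] m [0.338 0.474 0.011]
['Unreachable', 'camera_info', 'finish_job', 'get_state', 'grip_point_offset', 'masks_of', 'search_frame', 'snapshot']
```

```bash
python3 -m jog '[{"dx":0.09,"dy":0.126,"dz":0.01,"wz":0.035,"hand":1},{"dx":0.09,"dy":0.126,"dz":0.01,"wz":0.035,"hand":1},{"dx":0.09,"dy":0.126,"dz":0.01,"wz":0.035,"hand":1},{"dx":0.09,"dy":0.126,"dz":0.01,"wz":0.035,"hand":1},{"dx":0.09,"dy":0.126,"dz":0.005,"wz":0.035,"hand":1}]' 10
python3 -m jog '[{"dx":0.09,"dy":0.126,"wz":0.035,"hand":1},{"dx":0.09,"dy":0.126,"wz":0.035,"hand":1},{"dx":0.09,"dy":0.126,"wz":0.035,"hand":1},{"dx":0.09,"dy":0.126,"wz":0.035,"hand":1},{"dx":0.09,"dy":0.126,"wz":0.035,"hand":1}]'
python3 -m jog '[{"dx":0.09,"dy":0.126,"wz":0.035,"hand":1},{"dx":0.09,"dy":0.126,"wz":0.035,"hand":1},{"dx":0.09,"dy":0.126,"wz":0.035,"hand":1},{"dx":0.09,"dy":0.126,"wz":0.035,"hand":1},{"dx":0.09,"dy":0.126,"wz":0.035,"hand":1}]'
python3 - <<'E'
from h import *
s,R=st();go((0,-.221,.25))
i=r.camera_info("wrist");K=np.array(i["mtx"]);Rc=np.array(i["R"]);t=np.array(i["t"])
im=r.snapshot("wrist")[:,:,::-1].copy()
def pw(X):
    x=Rc@X+t;rr=np.hypot(x[0],x[1]);th=np.arctan2(rr,x[2]);return K[:2,2]+K[0,0]*th*x[:2]/rr
for p in [(0,-.258,.167),(-.017,-.258,.167),(.017,-.258,.167),(-.055,-.184,.18),(.055,-.184,.18),(.125,-.23,.135),(-.125,-.23,.135),(0,-.004,.133)]:
    u=pw(L2w(p));print(p,u.round());cv2.circle(im,tuple(int(v) for v in u),3,(0,0,255),1)
cv2.imwrite("pics/w1.png",im)
E
```

```text
t1.40 tcp [ 0.2095 -0.5889  0.2388] lap [-0.2477 -0.7476  0.2388] tz_lap [ 0. -0. -1.] ty_lap [ 0.498 -0.867  0.   ] F_lap [0.3 0.9 0.6] op 1.002 ff 0.0
need d/0.25: [1.351 1.896 0.045] m [0.338 0.474 0.011]
(0, -0.258, 0.167) [  13. -158.]
(-0.017, -0.258, 0.167) [   4. -148.]
(0.017, -0.258, 0.167) [  21. -168.]
(-0.055, -0.184, 0.18) [ -45. -123.]
(0.055, -0.184, 0.18) [   6. -187.]
(0.125, -0.23, 0.135) [  74. -208.]
(-0.125, -0.23, 0.135) [-38. -66.]
(0, -0.004, 0.133) [ -50. -134.]invalid input
invalid input
invalid input
```

View pics/w1.png

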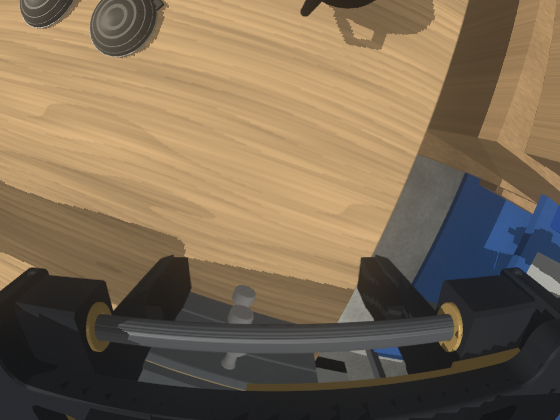

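The wrist view shows the robot is still at its start pose, with shells at the upper left. The rows were refused, probably because each one needs all seven keys.

```bash
python3 -m jog '[{"wx":0,"wy":0,"wz":0.035,"dx":0.09,"dy":0.126,"dz":0.01,"hand":1},{"wx":0,"wy":0,"wz":0.035,"dx":0.09,"dy":0.126,"dz":0.01,"hand":1},{"wx":0,"wy":0,"wz":0.035,"dx":0.09,"dy":0.126,"dz":0.01,"hand":1},{"wx":0,"wy":0,"wz":0.035,"dx":0.09,"dy":0.126,"dz":0.01,"hand":1},{"wx":0,"wy":0,"wz":0.035,"dx":0.09,"dy":0.126,"dz":0.005,"hand":1}]' 10
```

```text
clock: 1.87
tool_pos: [0.3229, -0.43, 0.2504]
eef_rot: [0.94, 0.34, 0.0, 0.0]
contact_force: [0.1, -1.0, 0.9]
opening: 0.641
finger_force: 0.0
```

```bash
python3 -m jog '[{"wx":0,"wy":0,"wz":0.035,"dx":0.09,"dy":0.126,"dz":0,"hand":1},{"wx":0,"wy":0,"wz":0.035,"dx":0.09,"dy":0.126,"dz":0,"hand":1},{"wx":0,"wy":0,"wz":0.035,"dx":0.09,"dy":0.126,"dz":0,"hand":1},{"wx":0,"wy":0,"wz":0.035,"dx":0.09,"dy":0.126,"dz":0,"hand":1},{"wx":0,"wy":0,"wz":0.035,"dx":0.09,"dy":0.126,"dz":0,"hand":1}]'
python3 -m jog '[{"wx":0,"wy":0,"wz":0.035,"dx":0.09,"dy":0.126,"dz":0,"hand":1},{"wx":0,"wy":0,"wz":0.035,"dx":0.09,"dy":0.126,"dz":0,"hand":1},{"wx":0,"wy":0,"wz":0.035,"dx":0.09,"dy":0.126,"dz":0,"hand":1},{"wx":0,"wy":0,"wz":0.035,"dx":0.09,"dy":0.126,"dz":0,"hand":1},{"wx":0,"wy":0,"wz":0.035,"dx":0.09,"dy":0.126,"dz":0,"hand":1}]'
cat >> h.py <<'E'
def wsnap(name,pts):
    i=r.camera_info("wrist");K=np.array(i["mtx"]);Rc=np.array(i["R"]);t=np.array(i["t"])
    im=r.snapshot("wrist")[:,:,::-1].copy()
    for p in pts:
        x=Rc@L2w(p)+t;rr=np.hypot(x[0],x[1]);u=K[:2,2]+K[0,0]*np.arctan2(rr,x[2])*x[:2]/rr
        cv2.circle(im,tuple(int(v) for v in u),3,(0,0,255),1)
    cv2.imwrite(name,im)
E
python3 - <<'E'
from h import *
st();go((0,-.221,.25))
wsnap("pics/w2.png",[(0,-.258,.167),(-.017,-.258,.167),(.017,-.258,.167),(-.055,-.184,.18),(.055,-.184,.18),(.125,-.23,.135),(-.125,-.23,.135),(0,-.004,.133)])
E
```

```text
clock: 2.28
tool_pos: [0.4354, -0.2723, 0.2503]
eef_rot: [0.867, 0.499, 0.0, 0.0]
contact_force: [1.2, 0.5, 0.8]
opening: 0.262
finger_force: 0.0
clock: 2.7
tool_pos: [0.5479, -0.1148, 0.2502]
eef_rot: [0.766, 0.642, 0.0, 0.0]
contact_force: [0.5, -0.3, -0.5]
opening: 0.003
finger_force: 0.0
t2.70 tcp [ 0.5479 -0.1148  0.2502] lap [ 0.0006 -0.2207  0.2502] tz_lap [ 0. -0. -1.] ty_lap [1.    0.004 0.   ] F_lap [ 0.6 -0.2 -0.5] op 0.003 ff 0.0
need d/0.25: [-0.002 -0.001 -0.001] m [-0.001 -0.    -0.   ]
```

View pics/w2.png

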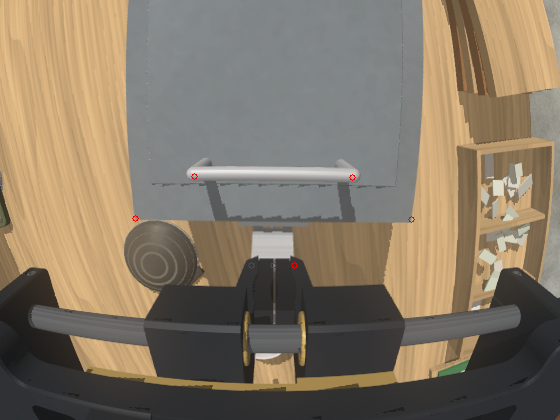

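The wrist view shows handle and tab within about 2 mm of the fitted pose (handle ends at 194,173 and 353,175). Next I go down between tab and handle and push outward.

```bash
python3 -m jog '[{"wx":0,"wy":0,"wz":0,"dx":0,"dy":0,"dz":-0.14,"hand":1},{"wx":0,"wy":0,"wz":0,"dx":0,"dy":0,"dz":-0.14,"hand":1},{"wx":0,"wy":0,"wz":0,"dx":0,"dy":0,"dz":-0.13,"hand":1},{"wx":0,"wy":0,"wz":0,"dx":0,"dy":0,"dz":0,"hand":1}]'
python3 -m jog '[{"wx":0,"wy":0,"wz":0,"dx":-0.0143,"dy":-0.079,"dz":0,"hand":1},{"wx":0,"wy":0,"wz":0,"dx":-0.0143,"dy":-0.079,"dz":0,"hand":1},{"wx":0,"wy":0,"wz":0,"dx":-0.01,"dy":-0.055,"dz":0,"hand":1}]'
python3 - <<'E'
from h import *
st()
E
```

```text
clock: 3.08
tool_pos: [0.5429, -0.1164, 0.1424]
eef_rot: [0.767, 0.641, -0.004, -0.004]
contact_force: [-1.0, -0.7, 0.3]
opening: 0.008
finger_force: 0.0
clock: 3.33
tool_pos: [0.5376, -0.1717, 0.1489]
eef_rot: [0.768, 0.641, -0.0, 0.001]
contact_force: [0.4, -0.6, 1.3]
opening: 0.007
finger_force: 0.0
t3.33 tcp [ 0.5376 -0.1717  0.1489] lap [ 0.0006 -0.2786  0.1489] tz_lap [ 0.001 -0.001 -1.   ] ty_lap [ 1.    -0.001  0.001] F_lap [ 0.5 -0.5  1.3] op 0.007 ff 0.0
```

```bash
python3 -m jog '[{"wx":0,"wy":0,"wz":0,"dx":-0.006,"dy":-0.03,"dz":-0.05,"hand":1},{"wx":0,"wy":0,"wz":0,"dx":-0.014,"dy":-0.079,"dz":-0.04,"hand":1},{"wx":0,"wy":0,"wz":0,"dx":-0.014,"dy":-0.079,"dz":0,"hand":1},{"wx":0,"wy":0,"wz":0,"dx":0,"dy":0,"dz":0,"hand":1},{"wx":0,"wy":0,"wz":0,"dx":0,"dy":0,"dz":0,"hand":1}]'
python3 - <<'E'
from h import *
st()
for c in("scene","side"):
    im=r.snapshot(c);cv2.imwrite(f"pics/{c}1.png",im[:,:,::-1])
    for n in("hasp","hasp_tab"):print(c,n,[(np.round(x["bbox"]).tolist(),round(x["p"],2)) for x in r.search_frame(c,n)[:2]])
im=cv2.imread("pics/scene1.png")[150:300,190:390];cv2.imwrite("pics/s1c.png",cv2.resize(im,(800,600),interpolation=cv2.INTER_CUBIC))
E
```

```text
clock: 3.75
tool_pos: [0.5289, -0.2174, 0.1252]
eef_rot: [0.768, 0.64, 0.0, 0.0]
contact_force: [-0.3, 0.6, 0.3]
opening: 0.004
finger_force: 0.0
t3.75 tcp [ 0.5289 -0.2174  0.1252] lap [ 2.000e-04 -3.251e-01  1.252e-01] tz_lap [ 0.001  0.    -1.   ] ty_lap [ 1.    -0.002  0.001] F_lap [-0.4  0.6  0.3] op 0.004 ff 0.0
scene hasp [([246.0, 261.0, 257.0, 266.0], 0.65)]
scene hasp_tab []
side hasp [([211.0, 156.0, 315.0, 233.0], 0.53)]
side hasp_tab [([68.0, 309.0, 180.0, 420.0], 0.16)]
```

View pics/s1c.png

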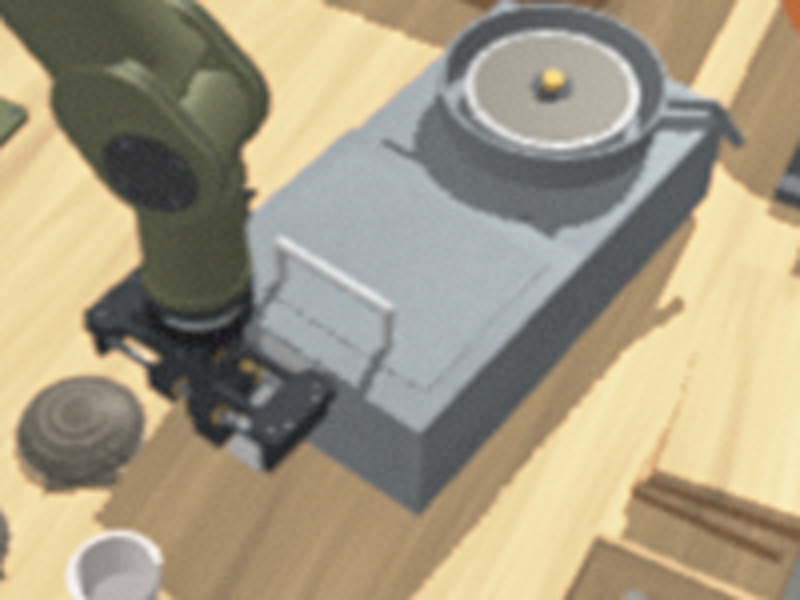

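The scene view shows the gripper beyond the hasp end, with what looks like the hasp strap under the fingers (about 245,450). I'll lift and check that it hangs down.

```bash
python3 -m jog '[{"wx":0,"wy":0,"wz":0,"dx":0,"dy":0,"dz":0.16,"hand":1},{"wx":0,"wy":0,"wz":0,"dx":0,"dy":0,"dz":0.16,"hand":1},{"wx":0,"wy":0,"wz":0,"dx":0.014,"dy":0.079,"dz":0.16,"hand":0},{"wx":0,"wy":0,"wz":0,"dx":0.028,"dy":0.15,"dz":0.05,"hand":0},{"wx":0,"wy":0,"wz":0,"dx":0.028,"dy":0.15,"dz":0,"hand":0}]'
python3 - <<'E'
from h import *
s,R=st();print(np.round(s["q"],2));go((0,-.182,.25))
for c in("scene","side"):
    im=r.snapshot(c);cv2.imwrite(f"pics/{c}2.png",im[:,:,::-1])
    for n in("hasp","hasp_tab"):print(c,n,[(np.round(x["bbox"]).tolist(),round(x["p"],2)) for x in r.search_frame(c,n)[:2]])
    for a in(0,2.4):
        b=a+.263;print(a,proj(c,L2w((0,-.24-.069*np.sin(b),.1+.069*np.cos(b)))).round())
im=cv2.imread("pics/scene2.png")[150:300,190:390];cv2.imwrite("pics/s2c.png",cv2.resize(im,(800,600),interpolation=cv2.INTER_CUBIC))
E
```

```text
clock: 4.47
tool_pos: [0.5487, -0.1231, 0.2589]
eef_rot: [0.769, 0.64, 0.003, 0.003]
contact_force: [0.2, 0.4, 0.3]
opening: 0.212
finger_force: 0.0
t4.47 tcp [ 0.5487 -0.1231  0.2589] lap [ 0.0028 -0.2288  0.2589] tz_lap [ 0.009 -0.    -1.   ] ty_lap [ 1.    -0.003  0.009] F_lap [0.2 0.4 0.3] op 0.212 ff 0.0
[ 0.43  0.61 -0.48  1.73  0.35  0.88 -0.39]
need d/0.25: [ 0.023  0.186 -0.036] m [ 0.006  0.047 -0.009]
scene hasp [([249.0, 245.0, 267.0, 267.0], 0.52)]
scene hasp_tab [([236.0, 186.0, 332.0, 257.0], 0.68), ([252.0, 243.0, 261.0, 265.0], 0.6)]
0 [258. 236.]
2.4 [257. 262.]
side hasp []
side hasp_tab []
0 [298. 165.]
2.4 [299. 191.]
```

View pics/s2c.png

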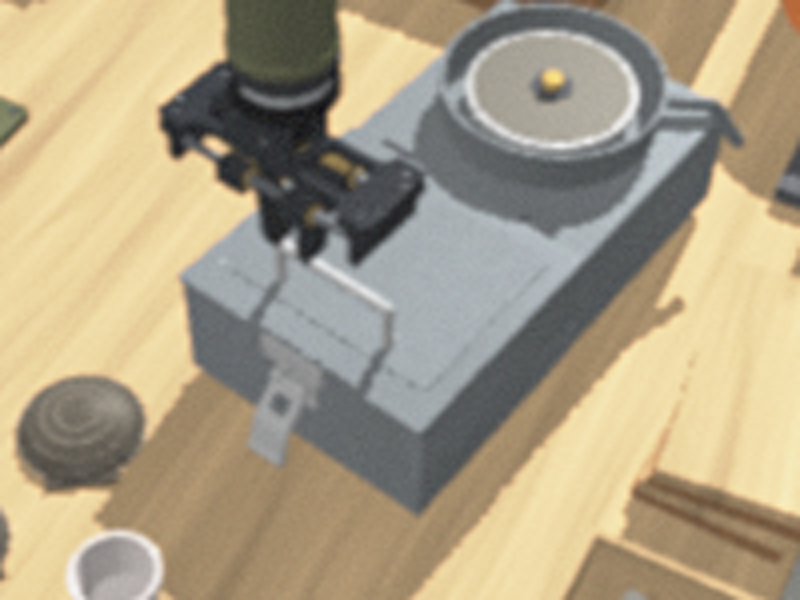

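The hasp now hangs down (crop about 275,420). Before tilting, I'll identify the arm's kinematics from the recorded states to find the side with room.

```bash
cat > fit.py <<'E'
from h import *
import itertools
A=dict(q=[1.263,.689,-.195,1.565,.157,.902,-.215],p=[.2095,-.5889,.2388],R=Ro.from_quat([.98543,.17009,0,0]).as_matrix())
s=r.get_state();B=dict(q=list(s["q"]),p=s["tool_pos"],R=Ro.from_quat(s["eef_rot"]).as_matrix())
out=[]
for sg in itertools.product((1,-1),repeat=7):
    rows=[];b=[];C=[]
    for S in(A,B):
        M=np.eye(3);cols=[np.array([0,0,1.])]
        for i,(a,g) in enumerate(zip("zyzyzyz",sg)):
            M=M@Ro.from_euler(a,g*S["q"][i]).as_matrix()
            if i in(1,3,5):cols.append(M[:,2].copy())
        rows.append(np.c_[tuple(cols)]);b.append(S["p"]);C.append(M.T@S["R"])
    Am=np.vstack(rows);bb=np.hstack(b);x,*_=np.linalg.lstsq(Am,bb,rcond=None)
    e=np.linalg.norm(Am@x-bb);eo=np.linalg.norm(C[0]-C[1])
    out.append((e+eo*.3,e,eo,sg,x,C[0]))
out.sort(key=lambda o:o[0])
if __name__=="__main__":
    for o in out[:4]:print(o[1:4],o[4].round(3),o[5].round(2).tolist())
E
python3 fit.py
```

```text
(np.float64(0.02090355583371965), np.float64(0.0015787006822893656), (-1, 1, -1, 1, -1, 1, -1)) [-9.92   0.73   0.211 -9.719] [[0.0, -1.0, 0.0], [1.0, 0.0, -0.0], [0.0, 0.0, 1.0]]
(np.float64(0.0367203927943881), np.float64(0.0060207304087480885), (-1, -1, -1, -1, -1, -1, -1)) [ 9.556 -0.722 -0.217  8.872] [[0.0, -1.0, -0.0], [1.0, 0.0, 0.0], [-0.0, -0.0, 1.0]]
(np.float64(0.023097936288429457), np.float64(0.29556618653742456), (-1, 1, -1, 1, 1, -1, 1)) [-0.112  0.61   0.215  0.07 ] [[0.03, 0.2, 0.98], [1.0, 0.03, -0.03], [-0.03, 0.98, -0.2]]
(np.float64(0.02427964788725073), np.float64(0.2956077964989718), (-1, -1, -1, -1, 1, 1, 1)) [ 0.514 -0.467 -0.198 -0.17 ] [[0.03, 0.2, -0.98], [1.0, 0.03, 0.03], [0.03, -0.98, -0.2]]
```

```bash
cat > wr.py <<'E'
from fit import *
sg,C=out[0][3],out[0][5];C=np.round(C)
s=r.get_state();q=s["q"]
def M4(q):
    M=np.eye(3)
    for i,a in enumerate("zyzy"):M=M@Ro.from_euler(a,sg[i]*q[i]).as_matrix()
    return M
M=M4(q);print("forearm",M[:,2].round(2))
Wl=Ro.from_euler("z",LW).as_matrix()
for ysgn in(1,-1):
  for dq1 in(0,-.25):
    q2=list(q);q2[0]+=dq1
    for phi in(0,.4,.8,1.2,1.57):
        tz=np.array([0,-np.sin(phi),-np.cos(phi)]);tx=np.array([ysgn,0,0.]);ty=np.cross(tz,tx)
        R=Wl@np.c_[tx,ty,tz]
        N=M4(q2).T@R@C.T   # = Rz(-q5)Ry(q6)Rz(-q7)
        a=Ro.from_matrix(N).as_euler("ZYZ")
        print(ysgn,dq1,phi,"q5 %.2f q6 %.2f q7 %.2f"%(-a[0],a[1],-a[2]))
E
python3 wr.py
```

```text
forearm [ 0.75  0.16 -0.64]
1 0 0 q5 0.35 q6 0.88 q7 -1.95
1 0 0.4 q5 0.77 q6 1.07 q7 -2.20
1 0 0.8 q5 1.11 q6 1.33 q7 -2.32
1 0 1.2 q5 1.40 q6 1.61 q7 -2.35
1 0 1.57 q5 1.67 q6 1.86 q7 -2.30
1 -0.25 0 q5 0.35 q6 0.88 q7 -2.20
1 -0.25 0.4 q5 0.70 q6 1.15 q7 -2.39
1 -0.25 0.8 q5 0.97 q6 1.45 q7 -2.47
1 -0.25 1.2 q5 1.22 q6 1.76 q7 -2.46
1 -0.25 1.57 q5 1.48 q6 2.04 q7 -2.37
-1 0 0 q5 0.35 q6 0.88 q7 1.19
-1 0 0.4 q5 0.77 q6 1.07 q7 0.95
-1 0 0.8 q5 1.11 q6 1.33 q7 0.82
-1 0 1.2 q5 1.40 q6 1.61 q7 0.79
-1 0 1.57 q5 1.67 q6 1.86 q7 0.84
-1 -0.25 0 q5 0.35 q6 0.88 q7 0.94
-1 -0.25 0.4 q5 0.70 q6 1.15 q7 0.75
-1 -0.25 0.8 q5 0.97 q6 1.45 q7 0.67
-1 -0.25 1.2 q5 1.22 q6 1.76 q7 0.68
-1 -0.25 1.57 q5 1.48 q6 2.04 q7 0.77
```

```bash
python3 -m jog '[{"wx":0,"wy":0,"wz":0.06,"dx":0.002,"dy":0.04,"dz":0,"hand":0},{"wx":0,"wy":0,"wz":0.06,"dx":0.002,"dy":0.04,"dz":0,"hand":0},{"wx":0,"wy":0,"wz":0.06,"dx":0.002,"dy":0.04,"dz":0,"hand":0},{"wx":0,"wy":0,"wz":0.06,"dx":0.002,"dy":0.04,"dz":0,"hand":0},{"wx":0,"wy":0,"wz":0.06,"dx":0.002,"dy":0.026,"dz":0,"hand":0}]'
python3 -m jog '[{"wx":0,"wy":0,"wz":0.06,"dx":0,"dy":0,"dz":0,"hand":0},{"wx":0,"wy":0,"wz":0.06,"dx":0,"dy":0,"dz":0,"hand":0},{"wx":0,"wy":0,"wz":0.06,"dx":0,"dy":0,"dz":0,"hand":0},{"wx":0,"wy":0,"wz":0.06,"dx":0,"dy":0,"dz":0,"hand":0},{"wx":0,"wy":0,"wz":0.06,"dx":0,"dy":0,"dz":0,"hand":0}]'
python3 -m jog '[{"wx":0,"wy":0,"wz":0.06,"dx":0,"dy":0,"dz":0,"hand":0},{"wx":0,"wy":0,"wz":0.06,"dx":0,"dy":0,"dz":0,"hand":0},{"wx":0,"wy":0,"wz":0.06,"dx":0,"dy":0,"dz":0,"hand":0},{"wx":0,"wy":0,"wz":0,"dx":0,"dy":0,"dz":0,"hand":0}]'
python3 - <<'E'
from h import *
s,R=st();print(np.round(s["q"],2));go((0,-.182,.161))
E
```

```text
clock: 5.18
tool_pos: [0.5482, -0.0775, 0.2542]
eef_rot: [0.542, 0.84, -0.0, -0.0]
contact_force: [-0.2, 0.9, 0.2]
opening: 0.863
finger_force: 0.0
clock: 5.6
tool_pos: [0.5482, -0.0789, 0.254]
eef_rot: [0.27, 0.963, -0.001, -0.001]
contact_force: [-0.0, 0.3, 0.3]
opening: 0.999
finger_force: 0.0
clock: 5.93
tool_pos: [0.5481, -0.0788, 0.2537]
eef_rot: [0.095, 0.995, -0.0, -0.001]
contact_force: [-0.7, 0.8, -0.4]
opening: 1.0
finger_force: 0.0
t5.93 tcp [ 0.5481 -0.0788  0.2537] lap [-0.0057 -0.1853  0.2537] tz_lap [-0.002 -0.    -1.   ] ty_lap [ 0.01  1.   -0.  ] F_lap [-0.8  0.7 -0.4] op 1.000 ff 0.0
[ 0.58  0.71 -0.91  1.74  0.65  1.02  0.8 ]
need d/0.25: [ 0.025  0.009 -0.371] m [ 0.006  0.002 -0.093]
```

```bash
python3 -m jog '[{"wx":0,"wy":0,"wz":0,"dx":0.012,"dy":0.005,"dz":-0.13,"hand":0},{"wx":0,"wy":0,"wz":0,"dx":0.012,"dy":0.005,"dz":-0.13,"hand":0},{"wx":0,"wy":0,"wz":0,"dx":0,"dy":0,"dz":-0.11,"hand":0},{"wx":0,"wy":0,"wz":0,"dx":0,"dy":0,"dz":0,"hand":1},{"wx":0,"wy":0,"wz":0,"dx":0,"dy":0,"dz":0,"hand":1}]' 15
python3 -m jog '[{"wx":0,"wy":0,"wz":0,"dx":0,"dy":0,"dz":0,"hand":1},{"wx":0,"wy":0,"wz":0,"dx":0,"dy":0,"dz":0,"hand":1},{"wx":0,"wy":0,"wz":0,"dx":0,"dy":0,"dz":0,"hand":1},{"wx":0,"wy":0,"wz":0,"dx":0,"dy":0,"dz":0,"hand":1},{"wx":0,"wy":0,"wz":0,"dx":0,"dy":0,"dz":0,"hand":1}]'
python3 -m jog '[{"wx":0,"wy":0,"wz":0,"dx":0,"dy":0,"dz":0,"hand":1},{"wx":0,"wy":0,"wz":0,"dx":0,"dy":0,"dz":0,"hand":1},{"wx":0,"wy":0,"wz":0,"dx":0,"dy":0,"dz":0,"hand":1},{"wx":0,"wy":0,"wz":0,"dx":0,"dy":0,"dz":0,"hand":1}]'
cat > plan.py <<'E'
from h import *
import sys
# arc plan: rows from lid angle a to b, tool tilt phi=k*theta; offsets from current TCP
s,R=st();print(np.round(s["q"],2))
g=r.grip_point_offset
def tcp(th,phi):
    u=np.array([0,-np.cos(th),np.sin(th)]);n=np.array([0,np.sin(th),np.cos(th)])
    tz=np.array([0,-np.sin(phi),-np.cos(phi)])
    return L2w(np.array([0,-.004,.133])+.18*u+.047*n+g*tz)
a,b,n,pa,pb=map(float,sys.argv[1:6]);n=int(n)
th=np.linspace(a,b,n+1);ph=np.linspace(pa,pb,n+1)
P=[tcp(t,p) for t,p in zip(th,ph)]
print("err now vs plan",(np.array(s["tool_pos"])-P[0]).round(4))
w=-(pb-pa)/n/2*np.array([np.cos(LW),np.sin(LW)])
for i in range(n):print((np.array(P[i+1]-P[i])/.25).round(3),"th%.2f"%th[i+1])
print("wx,wy",w.round(4))
E
python3 plan.py 0 1.75 22 0 1.2
```

```text
clock: 6.35
tool_pos: [0.5537, -0.0752, 0.1613]
eef_rot: [0.096, 0.995, -0.0, -0.002]
contact_force: [-0.1, 0.4, 0.2]
opening: 0.875
finger_force: 0.0
clock: 6.77
tool_pos: [0.555, -0.0743, 0.1631]
eef_rot: [0.095, 0.995, -0.0, 0.001]
contact_force: [-0.4, 0.6, -0.7]
opening: 0.495
finger_force: 0.0
clock: 7.1
tool_pos: [0.5546, -0.0742, 0.1622]
eef_rot: [0.095, 0.996, 0.0, -0.0]
contact_force: [-0.0, -0.1, 0.3]
opening: 0.191
finger_force: 0.0
t7.10 tcp [ 0.5546 -0.0742  0.1622] lap [-1.000e-04 -1.796e-01  1.622e-01] tz_lap [-0.  0. -1.] ty_lap [0.01 1.   0.  ] F_lap [ 0.  -0.1  0.3] op 0.191 ff 0.0
[ 0.51  0.83 -0.82  1.82  0.79  0.86  0.68]
err now vs plan [0.0007 0.0043 0.0009]
[0.002 0.013 0.057] th0.08
[0.003 0.017 0.055] th0.16
[0.004 0.022 0.054] th0.24
[0.005 0.026 0.052] th0.32
[0.005 0.03  0.049] th0.40
[0.006 0.033 0.047] th0.48
[0.007 0.037 0.044] th0.56
[0.007 0.04  0.041] th0.64
[0.008 0.043 0.037] th0.72
[0.008 0.046 0.033] th0.80
[0.009 0.048 0.03 ] th0.88
[0.009 0.05  0.025] th0.95
[0.009 0.052 0.021] th1.03
[0.01  0.054 0.017] th1.11
[0.01  0.055 0.012] th1.19
[0.01  0.055 0.008] th1.27
[0.01  0.056 0.003] th1.35
[ 0.01   0.056 -0.001] th1.43
[ 0.01   0.055 -0.006] th1.51
[ 0.01   0.055 -0.01 ] th1.59
[ 0.01   0.054 -0.015] th1.67
[ 0.009  0.052 -0.019] th1.75
wx,wy [-0.0268  0.0049]
```

```bash
python3 -m jog '[{"wx":0,"wy":0,"wz":0,"dx":0,"dy":0,"dz":0,"hand":1},{"wx":0,"wy":0,"wz":0,"dx":0,"dy":0,"dz":0,"hand":1},{"wx":0,"wy":0,"wz":0,"dx":0,"dy":0,"dz":0,"hand":1}]'
python3 - <<'E'
from h import *
st()
E
```

```text
clock: 7.35
tool_pos: [0.554, -0.0771, 0.162]
eef_rot: [0.096, 0.995, -0.002, -0.001]
contact_force: [-1.3, -4.6, 2.1]
opening: 0.102
finger_force: 14.7
t7.35 tcp [ 0.554  -0.0771  0.162 ] lap [-0.0002 -0.1826  0.162 ] tz_lap [-0.001 -0.005 -1.   ] ty_lap [ 0.012  1.    -0.005] F_lap [-0.5 -4.7  2.1] op 0.102 ff 14.7
```

Bar gripped. First lift, following the arc with tilt.

```bash
python3 -m jog '[{"wx":-0.027,"wy":0.005,"wz":0,"dx":0.002,"dy":0.013,"dz":0.057,"hand":1},{"wx":-0.027,"wy":0.005,"wz":0,"dx":0.003,"dy":0.017,"dz":0.055,"hand":1},{"wx":-0.027,"wy":0.005,"wz":0,"dx":0.004,"dy":0.022,"dz":0.054,"hand":1},{"wx":-0.027,"wy":0.005,"wz":0,"dx":0.005,"dy":0.026,"dz":0.052,"hand":1},{"wx":-0.027,"wy":0.005,"wz":0,"dx":0.005,"dy":0.03,"dz":0.049,"hand":1}]'
python3 plan.py 0.4 1.75 17 0.27 1.2 | head -3
```

```text
clock: 7.77
tool_pos: [0.559, -0.0498, 0.2295]
eef_rot: [0.095, 0.986, -0.14, -0.013]
contact_force: [1.5, -3.9, -3.3]
opening: 0.094
finger_force: 15.3
t7.77 tcp [ 0.559  -0.0498  0.2295] lap [-1.000e-04 -1.548e-01  2.295e-01] tz_lap [-0.002 -0.278 -0.961] ty_lap [ 0.013  0.961 -0.278] F_lap [ 2.2 -3.6 -3.3] op 0.094 ff 15.3
[ 0.26  0.74 -0.73  1.72  0.79  1.15  0.57]
err now vs plan [0.0002 0.0017 0.0011]
```

Tracks the plan within 2 mm. Continuing.

```bash
python3 -m jog '[{"wx":-0.027,"wy":0.005,"wz":0,"dx":0.006,"dy":0.033,"dz":0.047,"hand":1},{"wx":-0.027,"wy":0.005,"wz":0,"dx":0.007,"dy":0.037,"dz":0.044,"hand":1},{"wx":-0.027,"wy":0.005,"wz":0,"dx":0.007,"dy":0.04,"dz":0.041,"hand":1},{"wx":-0.027,"wy":0.005,"wz":0,"dx":0.008,"dy":0.043,"dz":0.037,"hand":1},{"wx":-0.027,"wy":0.005,"wz":0,"dx":0.008,"dy":0.046,"dz":0.033,"hand":1}]'
python3 plan.py 0.795 1.75 17 0.545 1.2 | head -3
python3 -m jog '[{"wx":-0.027,"wy":0.005,"wz":0,"dx":0.009,"dy":0.048,"dz":0.03,"hand":1},{"wx":-0.027,"wy":0.005,"wz":0,"dx":0.009,"dy":0.05,"dz":0.025,"hand":1},{"wx":-0.027,"wy":0.005,"wz":0,"dx":0.009,"dy":0.052,"dz":0.021,"hand":1},{"wx":-0.027,"wy":0.005,"wz":0,"dx":0.01,"dy":0.054,"dz":0.017,"hand":1}]'
python3 plan.py 1.114 1.75 17 0.76 1.2 | head -3
```

```text
clock: 8.18
tool_pos: [0.5686, 0.0013, 0.2803]
eef_rot: [0.092, 0.957, -0.273, -0.024]
contact_force: [2.4, -2.7, -1.7]
opening: 0.103
finger_force: 15.2
t8.18 tcp [0.5686 0.0013 0.2803] lap [ 2.000e-04 -1.028e-01  2.803e-01] tz_lap [-0.002 -0.526 -0.85 ] ty_lap [ 0.012  0.85  -0.526] F_lap [ 2.9 -2.2 -1.7] op 0.103 ff 15.2
[-0.01  0.76 -0.64  1.56  0.81  1.47  0.48]
err now vs plan [0.0008 0.0033 0.0019]
clock: 8.52
tool_pos: [0.5784, 0.0534, 0.3031]
eef_rot: [0.088, 0.922, -0.375, -0.032]
contact_force: [3.7, -3.5, -4.7]
opening: 0.098
finger_force: 15.5
t8.52 tcp [0.5784 0.0534 0.3031] lap [ 0.0005 -0.0499  0.3031] tz_lap [-0.001 -0.698 -0.716] ty_lap [ 0.011  0.716 -0.698] F_lap [ 4.3 -2.8 -4.7] op 0.098 ff 15.5
[-0.21  0.84 -0.56  1.4   0.84  1.73  0.44]
err now vs plan [0.0013 0.0041 0.0014]
```

```bash
python3 plan.py 1.13 1.75 8 0.77 1.05
```

```text
t8.52 tcp [0.5784 0.0534 0.3031] lap [ 0.0005 -0.0499  0.3031] tz_lap [-0.001 -0.698 -0.716] ty_lap [ 0.011  0.716 -0.698] F_lap [ 4.3 -2.8 -4.7] op 0.098 ff 15.5
[-0.21  0.84 -0.56  1.4   0.84  1.73  0.44]
err now vs plan [0.0008 0.0013 0.0007]
[0.01  0.054 0.01 ] th1.21
[0.01  0.055 0.006] th1.28
[0.01  0.055 0.001] th1.36
[ 0.01   0.055 -0.003] th1.44
[ 0.01   0.054 -0.007] th1.52
[ 0.01   0.054 -0.012] th1.59
[ 0.01   0.052 -0.016] th1.67
[ 0.009  0.051 -0.02 ] th1.75
wx,wy [-0.0172  0.0031]
```

```bash
python3 -m jog '[{"wx":-0.017,"wy":0.003,"wz":0,"dx":0.01,"dy":0.054,"dz":0.01,"hand":1},{"wx":-0.017,"wy":0.003,"wz":0,"dx":0.01,"dy":0.055,"dz":0.006,"hand":1},{"wx":-0.017,"wy":0.003,"wz":0,"dx":0.01,"dy":0.055,"dz":0.001,"hand":1},{"wx":-0.017,"wy":0.003,"wz":0,"dx":0.01,"dy":0.055,"dz":-0.003,"hand":1}]'
python3 plan.py 1.44 1.75 4 .91 1.05
```

```text
clock: 8.85
tool_pos: [0.5886, 0.1082, 0.3068]
eef_rot: [0.086, 0.894, -0.438, -0.037]
contact_force: [4.5, -2.5, -0.7]
opening: 0.1
finger_force: 15.3
t8.85 tcp [0.5886 0.1082 0.3068] lap [0.0008 0.0059 0.3068] tz_lap [-0.    -0.789 -0.614] ty_lap [ 0.012  0.614 -0.789] F_lap [ 4.9 -1.6 -0.7] op 0.100 ff 15.3
[-0.36  0.94 -0.51  1.24  0.86  1.9   0.44]
err now vs plan [0.001  0.0014 0.0006]
[ 0.01   0.054 -0.007] th1.52
[ 0.01   0.054 -0.012] th1.59
[ 0.01   0.052 -0.016] th1.67
[ 0.009  0.051 -0.02 ] th1.75
wx,wy [-0.0172  0.0031]
```

```bash
python3 -m jog '[{"wx":-0.01,"wy":0.002,"wz":0,"dx":0.01,"dy":0.054,"dz":-0.007,"hand":1},{"wx":-0.01,"wy":0.002,"wz":0,"dx":0.01,"dy":0.054,"dz":-0.012,"hand":1},{"wx":-0.01,"wy":0.002,"wz":0,"dx":0.01,"dy":0.052,"dz":-0.016,"hand":1},{"wx":-0.005,"wy":0.001,"wz":0,"dx":0.009,"dy":0.051,"dz":-0.02,"hand":1}]'
python3 plan.py 1.75 1.85 1 .98 .98
```

```text
clock: 9.18
tool_pos: [0.5984, 0.1616, 0.2921]
eef_rot: [0.084, 0.879, -0.468, -0.04]
contact_force: [5.0, -2.4, -1.9]
opening: 0.104
finger_force: 15.2
t9.18 tcp [0.5984 0.1616 0.2921] lap [0.0008 0.0602 0.2921] tz_lap [-0.001 -0.83  -0.558] ty_lap [ 0.01   0.558 -0.83 ] F_lap [ 5.4 -1.5 -1.9] op 0.104 ff 15.2
[-0.46  1.04 -0.47  1.08  0.87  2.01  0.46]
err now vs plan [0.0011 0.0012 0.0008]
[ 0.012  0.065 -0.035] th1.85
wx,wy [-0.  0.]
```

```bash
python3 -m jog '[{"wx":0,"wy":0,"wz":0,"dx":0.012,"dy":0.065,"dz":-0.035,"hand":1},{"wx":0,"wy":0,"wz":0,"dx":0,"dy":0,"dz":0,"hand":0},{"wx":0,"wy":0,"wz":0,"dx":0,"dy":0,"dz":0,"hand":0},{"wx":0,"wy":0,"wz":0,"dx":0,"dy":0,"dz":0,"hand":0},{"wx":0,"wy":0,"wz":0,"dx":0,"dy":0,"dz":0,"hand":0}]'
python3 -m jog '[{"wx":0,"wy":0,"wz":0,"dx":0,"dy":0,"dz":0,"hand":0},{"wx":0,"wy":0,"wz":0,"dx":0,"dy":0,"dz":0,"hand":0},{"wx":0,"wy":0,"wz":0,"dx":0,"dy":0,"dz":0,"hand":0},{"wx":0,"wy":0,"wz":0,"dx":0,"dy":0,"dz":0,"hand":0}]'
python3 - <<'E'
from h import *
s,R=st();print(np.round(s["q"],2))
im=r.snapshot("side");cv2.imwrite("pics/sd3.png",cv2.resize(im[60:300,120:420,::-1],(750,600),interpolation=cv2.INTER_CUBIC))
E
```

```text
clock: 9.6
tool_pos: [0.6004, 0.1765, 0.2844]
eef_rot: [0.084, 0.879, -0.468, -0.041]
contact_force: [0.4, -0.0, -0.3]
opening: 0.38
finger_force: 0.0
clock: 9.93
tool_pos: [0.6004, 0.1771, 0.2839]
eef_rot: [0.084, 0.879, -0.468, -0.041]
contact_force: [-0.1, 1.4, -1.8]
opening: 0.683
finger_force: 0.5
t9.93 tcp [0.6004 0.1771 0.2839] lap [1.000e-04 7.580e-02 2.839e-01] tz_lap [-0.003 -0.829 -0.559] ty_lap [ 0.009  0.559 -0.829] F_lap [-0.4  1.4 -1.8] op 0.683 ff 0.5
[-0.49  1.06 -0.46  1.03  0.87  2.02  0.47]
```

View pics/sd3.png

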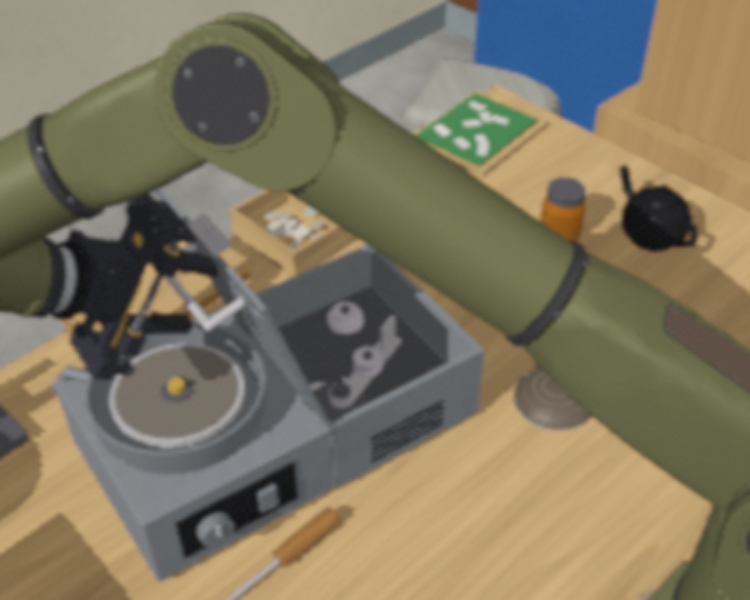

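The side view shows the lid leaning open over the pan, with tensioner arm and pulleys visible in the bay (lug near 390,335). I back off along the tool axis, then go up and over.

```bash
python3 -m jog '[{"wx":0,"wy":0,"wz":0,"dx":0,"dy":0,"dz":0,"hand":0},{"wx":0,"wy":0,"wz":0,"dx":0,"dy":0,"dz":0,"hand":0},{"wx":0,"wy":0,"wz":0,"dx":0.009,"dy":0.049,"dz":0.034,"hand":0},{"wx":0,"wy":0,"wz":0,"dx":0.012,"dy":0.065,"dz":0.045,"hand":0},{"wx":0,"wy":0,"wz":0,"dx":0.012,"dy":0.065,"dz":0.045,"hand":0}]'
python3 -m jog '[{"wx":0.02,"wy":-0.004,"wz":0,"dx":0.009,"dy":0.049,"dz":0.034,"hand":0},{"wx":0.03,"wy":-0.005,"wz":0,"dx":0,"dy":0,"dz":0.07,"hand":0},{"wx":0.05,"wy":-0.009,"wz":0,"dx":0,"dy":0,"dz":0.1,"hand":1},{"wx":0.05,"wy":-0.009,"wz":0,"dx":0,"dy":0,"dz":0.1,"hand":1}]'
python3 - <<'E'
from h import *
s,R=st();print(np.round(s["q"],2));go((.05,-.17,.42))
E
```

```text
clock: 10.4
tool_pos: [0.6088, 0.2213, 0.3152]
eef_rot: [0.084, 0.879, -0.468, -0.042]
contact_force: [1.2, -1.7, -1.1]
opening: 0.997
finger_force: 0.0
clock: 10.73
tool_pos: [0.6103, 0.2354, 0.3906]
eef_rot: [0.088, 0.94, -0.328, -0.03]
contact_force: [0.6, -0.5, 1.0]
opening: 0.874
finger_force: 0.0
t10.73 tcp [0.6103 0.2354 0.3906] lap [-0.0006  0.1349  0.3906] tz_lap [-0.003 -0.622 -0.783] ty_lap [ 0.006  0.783 -0.622] F_lap [ 0.7 -0.4  1. ] op 0.874 ff 0.0
[-0.54  0.9  -0.34  0.83  0.66  1.99  0.66]
need d/0.25: [-0.019 -1.236  0.118] m [-0.005 -0.309  0.029]
```

```bash
python3 -m jog '[{"wx":0.055,"wy":-0.01,"wz":0,"dx":0,"dy":-0.02,"dz":0.1,"hand":1},{"wx":0.055,"wy":-0.01,"wz":0,"dx":0,"dy":-0.08,"dz":0.06,"hand":1},{"wx":0.055,"wy":-0.01,"wz":0,"dx":0,"dy":-0.15,"dz":0,"hand":1},{"wx":0.055,"wy":-0.01,"wz":0,"dx":0,"dy":-0.15,"dz":0,"hand":1},{"wx":0.055,"wy":-0.01,"wz":0,"dx":0,"dy":-0.15,"dz":0,"hand":1}]'
python3 -m jog '[{"wx":0.055,"wy":-0.01,"wz":0,"dx":0,"dy":-0.15,"dz":0,"hand":1},{"wx":0.005,"wy":-0.001,"wz":0,"dx":0,"dy":-0.15,"dz":0,"hand":1},{"wx":0,"wy":0,"wz":0,"dx":0,"dy":-0.15,"dz":0,"hand":1},{"wx":0,"wy":0,"wz":0,"dx":0,"dy":-0.15,"dz":0,"hand":1},{"wx":0,"wy":0,"wz":0,"dx":0,"dy":-0.07,"dz":-0.05,"hand":1}]'
python3 -m jog '[{"wx":0,"wy":0,"wz":0,"dx":0,"dy":0,"dz":0,"hand":1},{"wx":0,"wy":0,"wz":0,"dx":0,"dy":0,"dz":0,"hand":1}]'
python3 - <<'E'
from h import *
s,R=st();print(np.round(s["q"],2));go((.028,-.172,.2))
A=np.array([-60,-60,0])/1e3
pts=[(-.06,-.06,.11),(-.01,-.164,.122),(.072,-.15,.09),(-.117,-.222,.13),(.117,-.222,.13),(.117,-.008,.13)]
wsnap("pics/w3.png",pts)
E
```

```text
clock: 11.15
tool_pos: [0.6104, 0.0956, 0.4325]
eef_rot: [0.094, 0.994, -0.055, -0.004]
contact_force: [2.4, -0.9, -0.4]
opening: 0.496
finger_force: 0.0
clock: 11.57
tool_pos: [0.6111, -0.0784, 0.4203]
eef_rot: [0.098, 0.995, 0.002, 0.001]
contact_force: [0.7, 0.5, -0.1]
opening: 0.114
finger_force: 0.0
clock: 11.73
tool_pos: [0.6101, -0.0721, 0.4177]
eef_rot: [0.095, 0.995, 0.004, -0.002]
contact_force: [-0.8, 0.1, 0.5]
opening: 0.004
finger_force: 0.0
t11.73 tcp [ 0.6101 -0.0721  0.4177] lap [ 0.0541 -0.1676  0.4177] tz_lap [-0.005  0.007 -1.   ] ty_lap [0.011 1.    0.007] F_lap [-0.8 -0.1  0.5] op 0.004 ff 0.0
[ 0.35  0.57 -0.58  1.3   0.3   1.37  1.17]
need d/0.25: [-0.106  0.001 -0.871] m [-0.026  0.    -0.218]
```

View pics/w3.png

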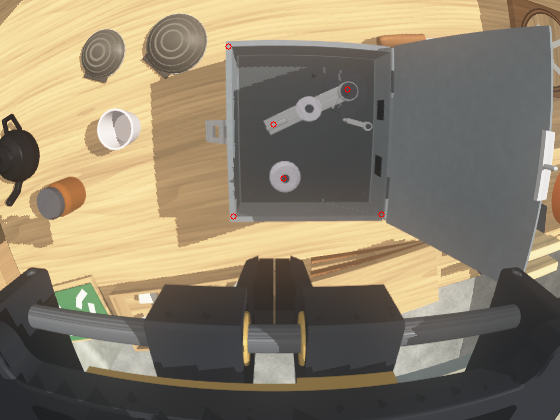

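The wrist view shows the lid wide open and the tensioner at rest: lug at (272,126), pivot (348,89) and motor pulley (285,177) all match the predicted points. Descending beside the lug.

```bash
python3 -m jog '[{"wx":0,"wy":0,"wz":0,"dx":-0.03,"dy":0,"dz":-0.15,"hand":1},{"wx":0,"wy":0,"wz":0,"dx":-0.03,"dy":0,"dz":-0.15,"hand":1},{"wx":0,"wy":0,"wz":0,"dx":-0.03,"dy":0,"dz":-0.15,"hand":1},{"wx":0,"wy":0,"wz":0,"dx":-0.02,"dy":0,"dz":-0.15,"hand":1},{"wx":0,"wy":0,"wz":0,"dx":0,"dy":0,"dz":-0.15,"hand":1}]' 20
python3 -m jog '[{"wx":0,"wy":0,"wz":0,"dx":0,"dy":0,"dz":-0.15,"hand":1},{"wx":0,"wy":0,"wz":0,"dx":0,"dy":0,"dz":-0.12,"hand":1},{"wx":0,"wy":0,"wz":0,"dx":0,"dy":0,"dz":0,"hand":1},{"wx":0,"wy":0,"wz":0,"dx":0,"dy":0,"dz":0,"hand":1}]'
python3 - <<'E'
from h import *
s,R=st();go((.028,-.172,.097))
E
```

```text
clock: 12.2
tool_pos: [0.5827, -0.0679, 0.2304]
eef_rot: [0.092, 0.996, 0.004, -0.001]
contact_force: [0.5, -0.8, 0.2]
opening: -0.002
finger_force: 0.0
clock: 12.53
tool_pos: [0.5832, -0.0684, 0.1631]
eef_rot: [0.092, 0.996, 0.004, -0.002]
contact_force: [0.2, 0.7, 0.5]
opening: -0.0
finger_force: 0.0
t12.53 tcp [ 0.5832 -0.0684  0.1631] lap [ 0.027  -0.1688  0.1631] tz_lap [-0.005  0.008 -1.   ] ty_lap [0.005 1.    0.008] F_lap [0.1 0.7 0.5] op -0.000 ff 0.0
need d/0.25: [ 0.002 -0.013 -0.265] m [ 0.    -0.003 -0.066]
```

```bash
python3 -m jog '[{"wx":0,"wy":0,"wz":0,"dx":0,"dy":-0.013,"dz":-0.09,"hand":1},{"wx":0,"wy":0,"wz":0,"dx":0,"dy":0,"dz":-0.09,"hand":1},{"wx":0,"wy":0,"wz":0,"dx":0,"dy":0,"dz":-0.085,"hand":1},{"wx":0,"wy":0,"wz":0,"dx":0,"dy":0,"dz":0,"hand":1}]'
python3 - <<'E'
from h import *
st()
E
python3 -m jog '[{"wx":0,"wy":0,"wz":0,"dx":-0.039,"dy":0.007,"dz":0,"hand":1},{"wx":0,"wy":0,"wz":0,"dx":0,"dy":0,"dz":0,"hand":1}]'
python3 - <<'E'
from h import *
st()
E
python3 -m jog '[{"wx":0,"wy":0,"wz":0,"dx":-0.012,"dy":0.002,"dz":0,"hand":1},{"wx":0,"wy":0,"wz":0,"dx":0,"dy":0,"dz":0,"hand":1}]'
python3 - <<'E'
from h import *
st()
E
python3 -m jog '[{"wx":0,"wy":0,"wz":0,"dx":-0.012,"dy":0.002,"dz":0,"hand":1},{"wx":0,"wy":0,"wz":0,"dx":0,"dy":0,"dz":0,"hand":1}]'
python3 - <<'E'
from h import *
st()
E
```

```text
clock: 12.87
tool_pos: [0.5834, -0.073, 0.0966]
eef_rot: [0.093, 0.996, 0.004, -0.002]
contact_force: [0.1, 0.3, 0.7]
opening: 0.008
finger_force: 0.0
t12.87 tcp [ 0.5834 -0.073   0.0966] lap [ 0.028  -0.1733  0.0966] tz_lap [-0.004  0.008 -1.   ] ty_lap [0.007 1.    0.008] F_lap [0.  0.3 0.7] op 0.008 ff 0.0
clock: 13.03
tool_pos: [0.5742, -0.071, 0.0996]
eef_rot: [0.093, 0.996, 0.004, 0.0]
contact_force: [-0.6, -1.3, 1.1]
opening: 0.002
finger_force: 0.0
t13.03 tcp [ 0.5742 -0.071   0.0996] lap [ 0.0186 -0.173   0.0996] tz_lap [-0.001  0.008 -1.   ] ty_lap [0.007 1.    0.008] F_lap [-0.3 -1.4  1.1] op 0.002 ff 0.0
clock: 13.2
tool_pos: [0.5718, -0.0713, 0.099]
eef_rot: [0.094, 0.996, 0.004, 0.0]
contact_force: [-1.1, -0.0, 0.4]
opening: 0.001
finger_force: 0.0
t13.20 tcp [ 0.5718 -0.0713  0.099 ] lap [ 0.0163 -0.1737  0.099 ] tz_lap [ 0.     0.008 -1.   ] ty_lap [0.008 1.    0.008] F_lap [-1.1 -0.2  0.4] op 0.001 ff 0.0
clock: 13.37
tool_pos: [0.5677, -0.0712, 0.0977]
eef_rot: [0.094, 0.996, 0.004, -0.001]
contact_force: [-0.8, -0.1, 0.3]
opening: 0.005
finger_force: 0.0
t13.37 tcp [ 0.5677 -0.0712  0.0977] lap [ 0.0123 -0.1743  0.0977] tz_lap [-0.002  0.008 -1.   ] ty_lap [0.008 1.    0.008] F_lap [-0.8 -0.2  0.3] op 0.005 ff 0.0
```

```bash
for i in 1; do :; done
python3 -m jog '[{"wx":0,"wy":0,"wz":0,"dx":-0.012,"dy":0.002,"dz":0,"hand":1},{"wx":0,"wy":0,"wz":0,"dx":0,"dy":0,"dz":0,"hand":1}]' >/dev/null; python3 -c "from h import *; st()"
python3 -m jog '[{"wx":0,"wy":0,"wz":0,"dx":-0.012,"dy":0.002,"dz":0,"hand":1},{"wx":0,"wy":0,"wz":0,"dx":0,"dy":0,"dz":0,"hand":1}]' >/dev/null; python3 -c "from h import *; st()"
python3 -m jog '[{"wx":0,"wy":0,"wz":0,"dx":-0.012,"dy":0.002,"dz":0,"hand":1},{"wx":0,"wy":0,"wz":0,"dx":0,"dy":0,"dz":0,"hand":1}]' >/dev/null; python3 -c "from h import *; st()"
python3 -m jog '[{"wx":0,"wy":0,"wz":0,"dx":-0.012,"dy":0.002,"dz":0,"hand":1},{"wx":0,"wy":0,"wz":0,"dx":0,"dy":0,"dz":0,"hand":1}]' >/dev/null; python3 -c "from h import *; st()"
```

```text
t13.53 tcp [ 0.5642 -0.0707  0.0971] lap [ 0.0087 -0.1745  0.0971] tz_lap [-0.003  0.007 -1.   ] ty_lap [0.008 1.    0.007] F_lap [ 0.3  0.2 -0.2] op 0.005 ff 0.0
t13.70 tcp [ 0.5632 -0.0705  0.0973] lap [ 0.0077 -0.1744  0.0973] tz_lap [ 0.001  0.008 -1.   ] ty_lap [0.009 1.    0.008] F_lap [ 3.5  0.2 -1.7] op 0.004 ff 1.7
t13.87 tcp [ 0.5613 -0.0707  0.0975] lap [ 0.0058 -0.175   0.0975] tz_lap [ 0.003  0.008 -1.   ] ty_lap [0.009 1.    0.008] F_lap [ 6.8 -0.4 -2.4] op 0.007 ff 3.1
t14.03 tcp [ 0.5586 -0.0713  0.0975] lap [ 0.0033 -0.1761  0.0975] tz_lap [ 0.003  0.007 -1.   ] ty_lap [0.01  1.    0.007] F_lap [ 7.6 -2.1 -2.7] op 0.006 ff 4.0
```

```bash
python3 -m jog '[{"wx":0,"wy":0,"wz":0,"dx":-0.02,"dy":0.004,"dz":0,"hand":1},{"wx":0,"wy":0,"wz":0,"dx":-0.02,"dy":0.004,"dz":0,"hand":1},{"wx":0,"wy":0,"wz":0,"dx":-0.02,"dy":0.004,"dz":0,"hand":1},{"wx":0,"wy":0,"wz":0,"dx":-0.02,"dy":0.004,"dz":0,"hand":1}]' >/dev/null; python3 -c "from h import *; st()"
python3 -m jog '[{"wx":0,"wy":0,"wz":0,"dx":-0.02,"dy":0.004,"dz":0,"hand":1},{"wx":0,"wy":0,"wz":0,"dx":-0.02,"dy":0.004,"dz":0,"hand":1},{"wx":0,"wy":0,"wz":0,"dx":-0.02,"dy":0.004,"dz":0,"hand":1},{"wx":0,"wy":0,"wz":0,"dx":-0.02,"dy":0.004,"dz":0,"hand":1}]' >/dev/null; python3 -c "from h import *; st()"
```

```text
t14.37 tcp [ 0.5394 -0.0739  0.0977] lap [-0.0151 -0.1821  0.0977] tz_lap [ 0.006 -0.002 -1.   ] ty_lap [ 0.015  1.    -0.002] F_lap [ 13.4 -17.3  -1.8] op 0.006 ff 11.0
t14.70 tcp [ 0.519  -0.0677  0.0979] lap [-0.0363 -0.1796  0.0979] tz_lap [ 0.005  0.001 -1.   ] ty_lap [0.014 1.    0.001] F_lap [ 11.  -13.6   1. ] op 0.002 ff 8.9
```

```bash
python3 -m jog '[{"wx":0,"wy":0,"wz":0,"dx":-0.017,"dy":-0.007,"dz":0,"hand":1},{"wx":0,"wy":0,"wz":0,"dx":-0.017,"dy":-0.007,"dz":0,"hand":1},{"wx":0,"wy":0,"wz":0,"dx":0,"dy":0,"dz":0,"hand":1}]' >/dev/null
python3 - <<'E'
from h import *
st()
m=r.snapshot("wrist")
i=r.camera_info("wrist");K=np.array(i["mtx"]);Rc=np.array(i["R"]);t=np.array(i["t"])
im=m[:,:,::-1].copy()
def pw(p):
    x=Rc@L2w(p)+t;rr=np.hypot(x[0],x[1]);return K[:2,2]+K[0,0]*np.arctan2(rr,x[2])*x[:2]/rr
for th,col in((.3,(0,255,0)),(.4,(0,255,255)),(.5,(0,0,255))):
    a=np.arctan2(-104,50)-th
    for rr in(.1,.13):
        u=pw((-.06+rr*np.cos(a),-.06+rr*np.sin(a),.122));print(th,rr,u.round(1));cv2.circle(im,tuple(int(v) for v in u),3,col,1)
u=pw((-.06,-.06,.11));print(u)
x0,y0=150,100
cv2.imwrite("pics/w4.png",cv2.resize(im[100:310,150:430],(800,600),interpolation=cv2.INTER_CUBIC))
E
```

```text
t14.95 tcp [ 0.5109 -0.0669  0.0978] lap [-0.0444 -0.1803  0.0978] tz_lap [ 0.005  0.007 -1.   ] ty_lap [0.011 1.    0.007] F_lap [ 9.3 -4.2 -1.8] op 0.007 ff 5.9
0.3 0.1 [320.5 296.2]
0.3 0.13 [254.3 305.7]
0.4 0.1 [319.4 277. ]
0.4 0.13 [250.2 281.2]
0.5 0.1 [320.6 256.4]
0.5 0.13 [249.  254.2]
[493.67143289 246.20533441]
```

View pics/w4.png

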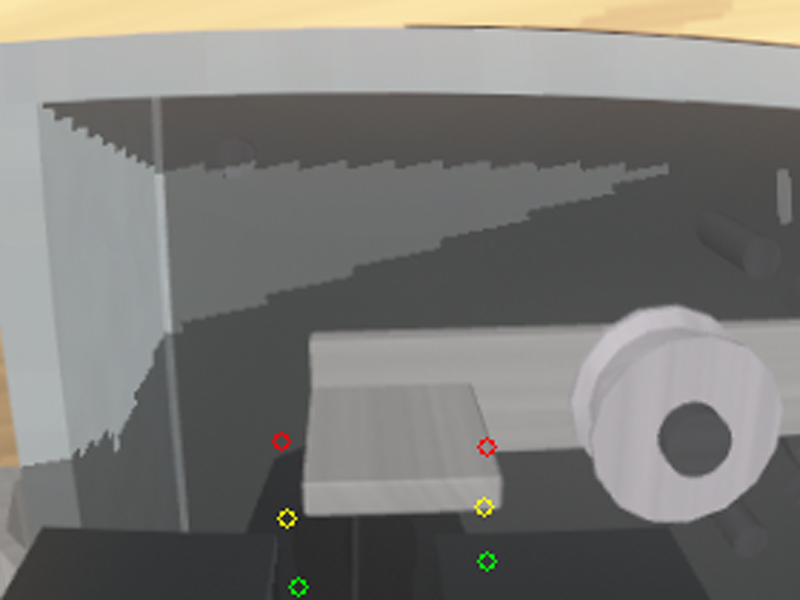

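The wrist view shows the lug's top edge (crop 305–500, row about 495) between the 0.4 (yellow) and 0.5 (red) marks. That is about 0.425 rad, agreeing with the 0.417 computed from the TCP. About 11 mm more to go.

```bash
python3 -m jog '[{"wx":0,"wy":0,"wz":0,"dx":-0.015,"dy":-0.001,"dz":0,"hand":1},{"wx":0,"wy":0,"wz":0,"dx":-0.015,"dy":-0.001,"dz":0,"hand":1},{"wx":0,"wy":0,"wz":0,"dx":-0.013,"dy":0.001,"dz":0,"hand":1},{"wx":0,"wy":0,"wz":0,"dx":0,"dy":0,"dz":0,"hand":1},{"wx":0,"wy":0,"wz":0,"dx":0,"dy":0,"dz":0,"hand":1}]' >/dev/null
python3 - <<'E'
from h import *
st()
E
```

```text
t15.42 tcp [ 0.5014 -0.0652  0.0978] lap [-0.054  -0.1802  0.0978] tz_lap [ 0.006  0.01  -1.   ] ty_lap [0.01 1.   0.01] F_lap [10.1 -1.  -3.2] op -0.000 ff 4.9
```

Run:
```python
from h import *
i=r.camera_info("wrist");K=np.array(i["mtx"]);Rc=np.array(i["R"]);t=np.array(i["t"])
im=r.snapshot("wrist")[:,:,::-1].copy()
for n in("pawl","tens_lug"):print(n,[(np.round(x["bbox"]).tolist(),round(x["p"],2)) for x in r.search_frame("wrist",n)[:2]])
def pw(p):
    x=Rc@L2w(p)+t;rr=np.hypot(x[0],x[1]);return K[:2,2]+K[0,0]*np.arctan2(rr,x[2])*x[:2]/rr
for th,col in((.4,(0,255,0)),(.45,(0,255,255)),(.5,(0,0,255)),(.55,(255,0,0))):
    a=np.arctan2(-104,50)-th
    for rr in(.1,.13):
        cv2.circle(im,tuple(int(v) for v in pw((-.06+rr*np.cos(a),-.06+rr*np.sin(a),.122))),2,col,1)
cv2.imwrite("pics/w5.png",cv2.resize(im[130:400,200:560],(800,600),interpolation=cv2.INTER_CUBIC))
```

```text
pawl []
tens_lug [([257.0, 186.0, 506.0, 296.0], 0.79)]
```

View pics/w5.png

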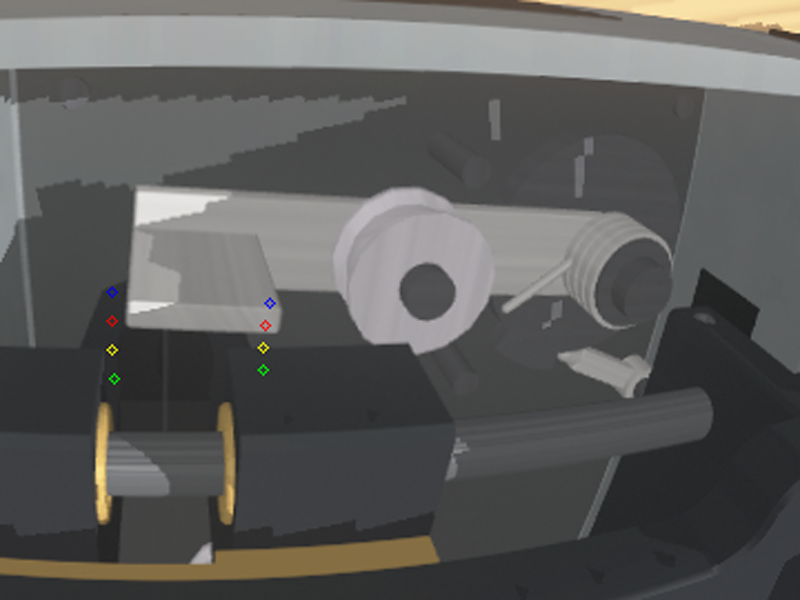

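The wrist view shows the lug top (crop 127–280, row about 317) just past the 0.5 rad mark, so about 0.51 rad. The pawl tip (565,355) lies in by the hub, and the fingers are holding the lug. Handing in.

```bash
python3 -c "
from h import *
st();print(r.finish_job())"
```

```text
t15.57 tcp [ 0.5018 -0.0652  0.0978] lap [-0.0537 -0.1802  0.0978] tz_lap [ 0.007  0.01  -1.   ] ty_lap [0.01 1.   0.01] F_lap [ 9.9 -0.9 -2.4] op 0.004 ff 5.1
the job is handed in; nothing more can be done
None
```

The job is handed in: the hasp is off the staple, the cover stands fully open, and the shut gripper is holding the tensioner at about 0.51 rad, past the roughly 0.44 rad click (judged from the lug's position and the camera view, since the pawl itself could not be read directly).

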